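# Fit the long spacer sleeve on the drive shaft and lock it with the keeper

## Robot

A 6-joint arm with a two-finger parallel gripper is mounted at the origin on the work surface. World frame = base frame: x ahead of the robot, y to its left, z up, the work surface at z = 0. Lengths are in m, angles in rad, forces in N, time in s.
With the tool pointing down it reaches from about 0.35 to 0.85 m from the base axis. Payload 8.1 kg.
Tool frame: the origin (TCP) lies between the finger pads; the fingertips stand 14 mm ahead of it and the grasp point (between the pads) lies 5 mm behind it (env.tips_ahead is the distance from the TCP to the fingertips, in m); y points along the fingers, z is the direction in which the jaws open and shut, and the axes are right-handed (so a half turn about y gives the same grasp; the last joint's range is limited). The gripper opens to 85 mm and grips with 20 to 120 N. Pads are 22 mm wide; open, the fingers measure 114 mm over their backs; the gripper's body (76 mm by 85 mm) begins 54 mm behind the grasp point. The pads swing forward as they close: fully open they stand 13 mm farther back than shut.
Start: joints at [1.211, 0.13, 1.488, -0, 1.523, -0.085], TCP at [0.163, 0.577, 0.245] pointing down, gripper open.
Joint ranges: [-2.96, 2.96], [-0.89, 2.26], [0.02, 2.5], [-1.34, 4.48], [0, 2.73], [-2.66, 2.66]. Speed limits (rad/s): [2.39, 2.39, 2.79, 3.14, 3.14, 3.14].

## Interface

Orientations are given as a 3x3 rotation matrix whose columns are the frame's x, y, z axes.
In Python, from workcell import sensors, optics, order, env gives the robot as it stands.
- The arm moves only by the shell command python3 -m pendant 'ROWS'. ROWS is JSON, a list of rows, each a list of 3 entries, a list of its own where there are three numbers: the opening, from 0 (shut) to 1 (fully open), then the shift along the tool's x, y, z in m, then the turn, a rotation vector about the tool's x, y, z in rad. A call has 1 to 12 rows; each row shifts and turns the pose as measured when the row begins, along the tool's axes as they then stand; what a row does not reach is not made up. A row lasts 1/10 s, in which the tool goes at most 50 mm and 8.59 degrees, less where a joint would pass 70% of its speed; a pose out of reach is approached as far as the arm can. A call is refused whole if a number of a shift passes 0.05 or a number of a turn 0.15, either way. A call with a gripper value outside its range is refused whole. The fingers move at their own pace and stop on an object; the grip force is fixed at half the most. Time passes only in rows, so rows that do not move let the fingers close. It gives the time, the measured TCP pose, the force and the opening at its end, in the units of the state.
- sensors.state(): the state, without advancing time (a new reading comes with each control period).
- optics.read_camera(name): name is "side" or "top" or "wrist"; returns a dict with "img" (420x560x3 uint8, blue, green, red), "z_map" (420x560 float32, m along the optical axis (not along the pixel's ray), 0 where there is no reading), "K" (3x3 intrinsics, pixels), "distortion" ([k1, k2, p1, p2, k3] as OpenCV has them; the pictures are not rectified), "R" (3x3) and "t" (3): a world point X has camera coordinates R X + t; the wrist camera has in their place "tool_from_camera" (4x4, takes a point from camera to tool coordinates, whose origin is the TCP and whose axes are the tool frame's). Camera axes: x right, y down, z forward; pixel columns grow to the right and rows downward; lengths in m; the calibration is good to about 2 mm. A picture is of the moment at which its call begins: read the wrist's pose just before it.
- order.job_done(): hands the job in, once; it reports no verdict.
Trained networks look in a picture, given as the dict that the camera call returned (one of the last four; its "shot" number tells which), for a name from the list of things; names that differ only in an ending like _2 or _b are one class to them, and where a whole thing is asked for, a point or a joint stands for the part that bears it (a point fixed in the world has none). Each returns a list of dicts, best first, with "confidence" (0 to 1); they miss things now and then, are a little off and sometimes report something else, mostly with a low value. They report only what shows in the picture. A call takes as long as a camera call. They do not tell look-alikes from the thing itself.
- optics.look_for(name, picture): "box" ([left, top, right, bottom] as shares, 0 to 1, of the picture: columns of its width, rows of its height, round what is visible of it).
The state is a dict: "clock": time; "joints": joint angles; "qvel": joint speeds; "tau": joint torques, N m; "ee_pos": TCP position; "orientation": TCP orientation; "ft_force": force on the tool from outside, world axes, zero at the start; "moment": the same for the moment, N m; "gripper_width": finger opening in m.
Only numpy, scipy, OpenCV 4.12 (cv2) and the standard library are available. Lean on these libraries where they do the work, as an engineer would, in place of code of your own. Each camera call takes 0.05 s, during which the arm holds its last target. There are 200 camera calls.

## Task

Fit the longest of the three white sleeves onto the upright shaft of the grey drive unit: first swing the unit's keeper arm well clear of the shaft, then take that sleeve out of the sloped rack and slide it down over the shaft, keeping hold of it all the way until it sits fully home on the shoulder. Then let go and swing the keeper back to its stop, over the top of the sleeve. Leave the two shorter sleeves in their pockets and do not disturb anything else on the table.

Things in the scene. Friction and masses are not known exactly. Their poses are not given: they have to be found in the camera images.
- drive: grey drive unit, a fixed flat box 210 x 150 x 40 mm. Origin on the table under the axis of its upright steel shaft; z up, x from the shaft to the keeper's pivot post (box reaches 75 mm to -x, 135 to +x, 75 to each side). Shaft 25 mm in diameter, its top 134 mm above the table, tapered to 17 mm over the last 5 mm; round shoulder at its foot 60 mm across, top 48 mm above the table
- seat (a point): centre of the shoulder's top on the shaft axis, 48 mm above the table, where the sleeve's lower end must come to rest; the shaft rises 86 mm above it; axes as the drive unit
- shaft_top (a point): centre of the shaft's top end, 134 mm above the table
- pivot (a point): point on the keeper's vertical hinge axis, 85 mm to the drive unit's +x from the shaft axis, at the height of the keeper's underside (152 mm above the table). The post below is 22 mm thick; the hub on it is 32 mm across and reaches 170 mm above the table
- keeper (a joint): angle of the keeper arm about its upright pivot: 0 at its stop, over the shaft; grows anticlockwise seen from above, towards the unit's -y side, to 1.8 rad (at 1.57 it points to -y). Slight friction (0.05 N m), stays where left. A level bar 18 mm wide, 10 thick, underside 152 mm above the table (4 over a seated long sleeve), with an end disc 48 mm across
- keeper_knob (a point): point to grip on the keeper's black upright round knob, 18 mm in diameter and 48 mm tall (162 to 210 mm above the table), on the centre of the disc, 85 mm from the pivot axis; this point is 190 mm above the table
- rack: grey rack, fixed, 274 mm wide (y), 105 deep (x), 80 tall, with three square pockets in a row along y. Origin on the table under the middle pocket's floor. The floors rise to the rack's +x at 30 degrees, so a sleeve in a pocket leans 30 degrees from vertical, its top to the rack's -x (towards the robot). Pockets 48 x 48 mm, 35 deep, 88 apart; floor centres 32 mm above the table
- sleeve_long: the longest sleeve: plain white tube 100 mm long, outside diameter 44 mm, bore 28 mm, about 0.2 kg (0.15 to 0.26). Origin at the centre of its lower end, z along its axis to its upper end. It starts in any one of the rack's pockets, leaning 30 to 33 degrees as the rack says, with its upper 65 mm standing clear of the pocket
- sleeve_medium: shorter white tube, 75 mm long, same diameters, origin and axes; stays in its pocket
- sleeve_short: shortest white tube, 60 mm long, same diameters, origin and axes; stays in its pocket
- flask: blue round flask, 68 mm across, 200 mm tall, to be left alone; origin under its centre
- duck: yellow toy duck, about 120 mm long and 117 mm tall, to be left alone; origin under its centre
- carton: cardboard box 90 x 55 x 30 mm between the rack and the drive unit, to be left alone; origin under its centre
- mouse: black computer mouse 100 x 58 x 26 mm, nearer the robot than rack and drive unit, to be left alone; origin under its centre
- mug: white mug, 76 mm across, 90 mm tall, to be left alone; origin under its centre
- screwdriver: black-handled screwdriver lying in front of the rack, to be left alone
- reagent: amber bottle, 70 mm across, 150 mm tall, to be left alone; origin under its centre
Mind the look-alikes: they are no part of the job. What is shaped like the sleeve_long but blue or orange is not meant.

How it is judged:
On the way, in this order (a step that is already met when the one before it is completed fails the run):
1. the keeper arm is swung well clear of the shaft (more than 0.8 rad) (value of joint keeper above 0.8 rad), for 0.1 s.
2. the long sleeve is lifted out of the rack in the gripper (its lower end over 80 mm above the table) (height (world z) of sleeve_long above 0.08 m and contact force between the fingers and sleeve_long above 0.5 N), for 0.1 s.
3. the long sleeve, still held by the fingers, is on the shaft with its lower end within 8 mm of the shoulder (horizontal distance between sleeve_long and seat below 0.005 m and angle between the z axis of sleeve_long and the z axis of drive, either way round below 0.06 rad and z of sleeve_long in the frame of seat between -0.005 and 0.008 m and contact force between the fingers and sleeve_long above 0.5 N), for 0.1 s.
4. the sleeve is let go and the keeper is swung back to its stop over it (within 0.12 rad) (horizontal distance between sleeve_long and seat below 0.005 m and angle between the z axis of sleeve_long and the z axis of drive, either way round below 0.06 rad and z of sleeve_long in the frame of seat below 0.004 m and value of joint keeper below 0.12 rad and contact force between the fingers and sleeve_long below 0.1 N), for 0.1 s.
At the end, for the whole second after the job is handed in: the long sleeve rests on the shaft, its foot within 4 mm of the shoulder, 5 mm of the shaft's axis and 0.06 rad of parallel; the keeper is within 0.12 rad of its stop over it; the two shorter sleeves still lean in their pockets, within 20 mm of where they began (horizontal distance between sleeve_long and seat below 0.005 m and angle between the z axis of sleeve_long and the z axis of drive, either way round below 0.06 rad and z of sleeve_long in the frame of seat between -0.005 and 0.004 m and value of joint keeper below 0.12 rad and linear speed of sleeve_long below 0.02 m/s and distance of each of sleeve_medium, sleeve_short from where it was at the start of the episode below 0.02 m and angle between sleeve_medium's own z axis and vertical between 0.35 and 0.7 rad and angle between sleeve_short's own z axis and vertical between 0.35 and 0.7 rad); the robot touches nothing.
It fails at once if a shorter sleeve is taken out of its pocket (moved more than 40 mm) (distance of any of sleeve_medium, sleeve_short from where it was at the start of the episode above 0.04 m).
It fails at once if a bystander is disturbed (moved more than 40 mm) (distance of any of flask, duck, carton, mouse, mug, screwdriver, reagent from where it was at the start of the episode above 0.04 m).
It also fails if it takes over 67 s, if anything falls off the work surface, if the arm or the gripper's body presses on something with over 40 N, if the wrist force passes 120 N, or if a joint passes its speed limit or range.

## Working session

There is one attempt and no reset: what is moved stays moved. The work goes in short steps, Python scripts to look and compute and a shell command to move; the robot and the scene stay as the last step left them, time stands still between calls to the robot, and variables do not carry over. Pictures are saved under pics/ and viewed, about 8 in all and at most 12, crops included, and the job is handed in when it is done.

```bash
ls; mkdir -p pics; python3 - <<'E'
from workcell import sensors, optics, env
import cv2,numpy as np
s=sensors.state();print({k:np.round(v,3).tolist() for k,v in s.items()})
print([a for a in dir(env) if a[0]!='_'])
ims=[]
for c in ['top','side']:
    p=optics.read_camera(c); np.savez(f'{c}0.npz',**{k:v for k,v in p.items()})
    print(c,np.round(p['K'],1).tolist(),np.round(p['distortion'],3),np.round(p['R'],3).tolist(),np.round(p['t'],3))
    for n in ['drive','keeper','keeper_knob','rack','sleeve_long','sleeve_medium','sleeve_short','flask','duck','carton','mouse','mug','screwdriver','reagent']:
        print(n,[(round(d['confidence'],2),(np.array(d['box'])*[560,420,560,420]).astype(int).tolist()) for d in optics.look_for(n,p)][:4])
    cv2.imwrite(f'pics/{c}0.png',p['img'])
E
```

```text
pics
{'clock': 0.0, 'joints': [1.211, 0.131, 1.489, 0.0, 1.523, -0.085], 'qvel': [-0.001, -0.001, -0.0, -0.001, 0.0, 0.002], 'tau': [0.0, -56.941, -50.055, -0.0, 0.015, -0.0], 'ee_pos': [0.163, 0.577, 0.244], 'orientation': [[0.962, -0.001, 0.271], [-0.271, -0.002, 0.962], [-0.0, -1.0, -0.002]], 'ft_force': [0.136, 0.412, 0.611], 'moment': [-0.021, -0.026, 0.025], 'gripper_width': 0.085}
['IKError', 'tips_ahead']
top [[530.5, 0.0, 266.5], [0.0, 530.5, 209.5], [0.0, 0.0, 1.0]] [-0.132  0.     0.     0.     0.   ] [[-0.024, -1.0, 0.0], [-0.99, 0.024, -0.138], [0.138, -0.004, -0.99]] [-0.022  0.457  1.882]
drive [(0.93, [176, 147, 220, 207])]
keeper [(0.71, [188, 149, 209, 184])]
keeper_knob [(0.8, [186, 144, 202, 180]), (0.49, [279, 148, 354, 192])]
rack [(0.76, [279, 148, 353, 193])]
sleeve_long [(0.89, [228, 178, 256, 192]), (0.63, [411, 227, 434, 254]), (0.57, [241, 214, 268, 243]), (0.56, [375, 246, 400, 273])]
sleeve_medium [(0.6, [185, 146, 204, 182]), (0.57, [284, 163, 299, 178])]
sleeve_short [(0.68, [331, 172, 346, 189])]
flask [(0.8, [383, 150, 411, 176])]
duck [(0.96, [100, 
[... 678 characters left out ...]
(0.26, [356, 318, 397, 376])]
rack [(0.76, [315, 232, 351, 319])]
sleeve_long [(0.98, [273, 320, 304, 357]), (0.9, [217, 357, 252, 397]), (0.77, [286, 198, 315, 227]), (0.68, [260, 403, 288, 419])]
sleeve_medium [(0.79, [313, 229, 336, 250]), (0.25, [288, 141, 319, 161])]
sleeve_short [(0.67, [318, 282, 337, 301])]
flask [(0.98, [358, 315, 396, 376]), (0.28, [306, 374, 338, 419])]
duck [(0.6, [268, 109, 298, 137])]
carton [(0.56, [328, 211, 359, 231])]
mouse [(0.94, [237, 219, 271, 243]), (0.27, [357, 318, 398, 378])]
mug [(0.79, [217, 123, 239, 152]), (0.65, [226, 273, 263, 328])]
screwdriver [(0.82, [226, 294, 254, 329])]
reagent [(0.72, [309, 374, 335, 419]), (0.41, [265, 108, 301, 138])]
```

```bash
python3 - <<'E'
import cv2,numpy as np
t=cv2.imread('pics/top0.png')[125:285,85:445]; s=cv2.imread('pics/side0.png')[95:420,190:430]
cv2.imwrite('pics/a1.png',cv2.resize(t,None,fx=2.2,fy=2.2,interpolation=cv2.INTER_CUBIC))
cv2.imwrite('pics/a2.png',cv2.resize(s,None,fx=1.8,fy=1.8,interpolation=cv2.INTER_CUBIC))
E
```

```text
(no output)
```

View pics/a1.png

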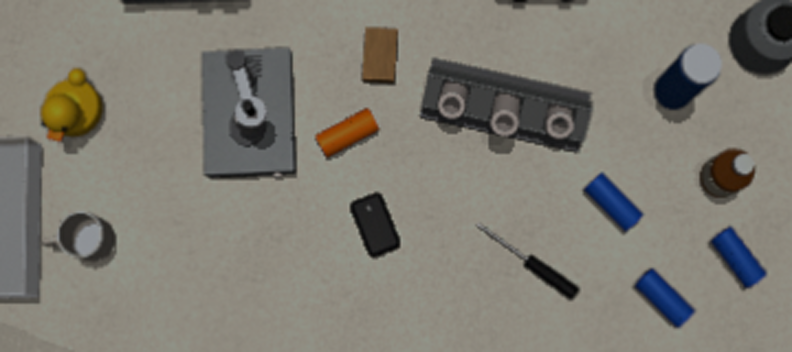

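View pics/a2.png

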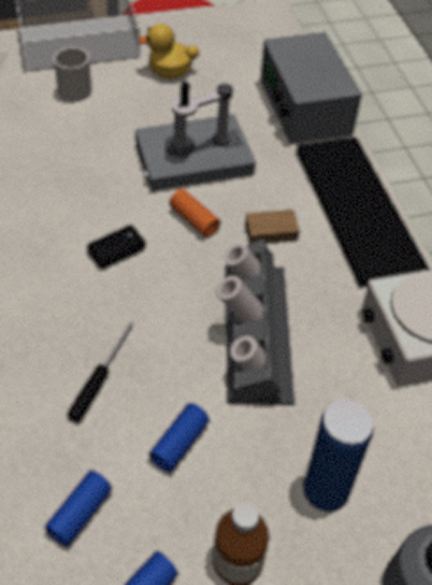

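The middle sleeve (top crop about 505,120, and tallest in the side view) looks like the long one. The drive is on the left, with its keeper over the shaft. Its pivot is on the far (+x) side, so the keeper swings towards world -y, to the right in the top view. Next I'll get coarse positions from depth.

```bash
cat > h.py <<'E'
import numpy as np,cv2
from workcell import sensors,optics
def cloud(p,T=None):
    """HxWx3 world points; T=(pos,rot) of TCP for the wrist camera"""
    h,w=p['z_map'].shape; u,v=np.meshgrid(np.arange(w,dtype=float),np.arange(h,dtype=float))
    q=cv2.undistortPoints(np.stack([u,v],-1).reshape(-1,1,2),p['K'],p['distortion']).reshape(h,w,2)
    z=p['z_map'][...,None]; c=np.concatenate([q*z,z],-1)
    if T is None: X=(c-p['t'])@p['R']
    else:
        M=p['tool_from_camera']; X=(c@M[:3,:3].T+M[:3,3])@T[1].T+T[0]
    X[p['z_map']<=0]=np.nan
    return X
def wrist(name):
    s=sensors.state(); p=optics.read_camera('wrist'); T=(np.array(s['ee_pos']),np.array(s['orientation']))
    cv2.imwrite(f'pics/{name}.png',p['img']); np.savez(f'{name}.npz',pos=T[0],rot=T[1],**p)
    return p,T,cloud(p,T)
def circ(P):
    """least squares circle of Nx2"""
    a=np.linalg.lstsq(np.c_[2*P,np.ones(len(P))],(P**2).sum(1),rcond=None)[0]
    return a[:2],np.sqrt(a[2]+a[:2]@a[:2])
E
python3 - <<'E'
import numpy as np,cv2
from h import cloud
for c in ['top','side']:
    p=dict(np.load(c+'0.npz')); X=cloud(p); g=p['img'].astype(int)
    ok=np.isfinite(X[...,0])
    print(c,'table z',np.nanmedian(X[200:300,200:300,2]))
    P=X[ok]
    def box(m,n):
        print(n,m.sum(),np.round(P[m].mean(0),3) if m.any() else '',np.round(P[m].min(0),3)if m.any() else '',np.round(P[m].max(0),3)if m.any() else '')
    # drive region
    D=(P[:,0]>.45)&(P[:,0]<.8)&(P[:,1]>.12)&(P[:,1]<.42)
    d=D&(abs(P[:,2]-.04)<.006); box(d,'drive top')
    if d.any(): print(cv2.minAreaRect((P[d][:,:2]*1000).astype(np.float32)))
    for a,b in [(.14,.165),(.165,.18),(.18,.23)]: box(D&(P[:,2]>a)&(P[:,2]<b),f'drv {a}')
    R=(P[:,0]>.45)&(P[:,0]<.8)&(P[:,1]>-.35)&(P[:,1]<0)
    m=R&(P[:,2]>.03); box(m,'rack')
    if c=='top': print(cv2.minAreaRect((P[m&(P[:,2]<.085)][:,:2]*1000).astype(np.float32)))
    for a,b in [(.078,.09),(.09,.105),(.105,.12),(.12,.2)]: box(R&(P[:,2]>a)&(P[:,2]<b),f'rack {a}')
    for n,(u,v) in ({'knob?':(200,175),'s1':(290,171),'s2':(314,180),'s3':(339,181)} if c=='top' else {}).items(): print(n,np.round(X[v-1:v+2,u-1:u+2].reshape(-1,3),3).tolist())
E
```

```text
top table z 4.2172845442565886e-05
drive top 1488 [0.586 0.218 0.04 ] [0.48  0.141 0.034] [0.796 0.42  0.046]
((652.5474853515625, 246.08645629882812), (386.6094970703125, 212.38427734375), 23.1776065826416)
drv 0.14 178 [0.583 0.202 0.16 ] [0.538 0.174 0.15 ] [0.66  0.233 0.165]
drv 0.165 97 [0.617 0.212 0.17 ] [0.541 0.177 0.165] [0.66  0.235 0.179]
drv 0.18 29 [0.56  0.196 0.206] [0.552 0.188 0.182] [0.569 0.206 0.216]
rack 2057 [ 0.631 -0.215  0.067] [ 0.451 -0.349  0.03 ] [ 0.8   -0.     0.133]
((626.0025634765625, -174.2384796142578), (349.0132141113281, 348.5672302246094), 89.82007598876953)
rack 0.078 338 [ 0.681 -0.24   0.083] [ 0.524 -0.348  0.078] [ 0.8   -0.081  0.09 ]
rack 0.09 131 [ 0.596 -0.188  0.096] [ 0.526 -0.312  0.09 ] [ 0.8   -0.097  0.105]
rack 0.105 71 [ 0.551 -0.192  0.112] [ 0.525 -0.221  0.105] [ 0.595 -0.104  0.12 ]
rack 0.12 34 [ 0.555 -0.201  0.125] [ 0.528 -0.22   0.12 ] [ 0.565 -0.182  0.133]
knob? [[0.556, 0.189, 0.21], [0.562, 0.189, 0.178], [0.563, 0.187, 0.172], [0.555, 0.19, 0.195], [0.557, 0.188, 0.188], [0.562, 0.188, 0.16], [0.556, 0.193, 0.177
[... 835 characters left out ...]
515625), (381.75726318359375, 208.86407470703125), 23.627531051635742)
drv 0.14 197 [0.593 0.197 0.159] [0.544 0.171 0.14 ] [0.658 0.222 0.165]
drv 0.165 83 [0.619 0.209 0.17 ] [0.557 0.178 0.165] [0.659 0.234 0.18 ]
drv 0.18 50 [0.566 0.192 0.199] [0.559 0.185 0.18 ] [0.574 0.208 0.212]
rack 3001 [ 0.63  -0.237  0.069] [ 0.451 -0.35   0.03 ] [ 0.8   -0.     0.129]
rack 0.078 488 [ 0.675 -0.247  0.082] [ 0.53  -0.349  0.078] [ 0.8   -0.098  0.09 ]
rack 0.09 214 [ 0.587 -0.185  0.096] [ 0.531 -0.308  0.09 ] [ 0.8   -0.097  0.105]
rack 0.105 124 [ 0.552 -0.2    0.111] [ 0.528 -0.224  0.105] [ 0.598 -0.114  0.12 ]
rack 0.12 34 [ 0.558 -0.205  0.124] [ 0.543 -0.22   0.12 ] [ 0.566 -0.184  0.129]
```

```bash
python3 -m pendant '[[1,[0,-0.05,0],[0,0,0]],[1,[0,-0.05,0],[0,0,0]],[1,[0,-0.05,0],[0,0,0]],[1,[0.043,0,-0.023],[0,0,0]],[1,[0.043,0,-0.023],[0,0,0]],[1,[0.043,0,-0.023],[0,0,0]],[1,[0.043,0,-0.023],[0,0,0]],[1,[0.043,0,-0.023],[0,0,0]],[1,[0.043,0,-0.023],[0,0,0]],[1,[0.043,0,-0.023],[0,0,0]],[1,[0.043,0,-0.023],[0,0,0]],[1,[0.043,0,-0.023],[0,0,0]]]'
python3 - <<'E'
from h import *
p,T,X=wrist('w1'); print(np.round(T[0],3),np.round(T[1],2).tolist(),np.round(p['tool_from_camera'],3).tolist(),np.round(p['K'],0).tolist())
E
```

```text
clock: 2.7
ee_pos: [0.4842, 0.269, 0.4023]
orientation: [[0.966, 0.004, 0.259], [-0.259, 0.001, 0.966], [0.003, -1.0, 0.002]]
ft_force: [0.5, 0.8, 0.5]
gripper_width: 0.0855
[0.484 0.269 0.402] [[0.97, 0.0, 0.26], [-0.26, 0.0, 0.97], [0.0, -1.0, 0.0]] [[-0.0, 0.966, 0.26, -0.066], [-0.0, -0.26, 0.966, -0.131], [1.0, -0.0, 0.0, 0.0], [0.0, 0.0, 0.0, 1.0]] [[370.0, 0.0, 278.0], [0.0, 370.0, 212.0], [0.0, 0.0, 1.0]]
```

View pics/w1.png

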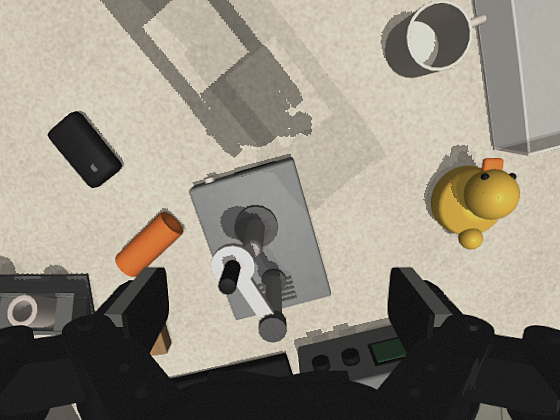

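The wrist view shows the drive clearly: knob at (230,275), disc at (235,265), hub top at (272,327), shoulder at (250,228). I'll fit these in 3-D.

```bash
python3 - <<'E'
from h import *
d=dict(np.load('w1.npz')); X=cloud(d,(d['pos'],d['rot'])); H,W=X.shape[:2]
def sel(u0,u1,v0,v1,z0,z1):
    S=X[v0:v1,u0:u1].reshape(-1,3); return S[(S[:,2]>z0)&(S[:,2]<z1)]
k=sel(210,260,250,300,.2,.22); print('knob top',len(k),k.mean(0),np.median(k[:,2]),cv2.minEnclosingCircle((k[:,:2]*1000).astype(np.float32)))
h=sel(255,290,310,345,.164,.18); print('hub',len(h),h.mean(0),np.median(h[:,2]),cv2.minEnclosingCircle((h[:,:2]*1000).astype(np.float32)))
di=sel(205,260,240,300,.158,.167); print('disc',len(di),cv2.minEnclosingCircle((di[:,:2]*1000).astype(np.float32)))
b=sel(180,335,150,325,.037,.043);print('box',len(b),cv2.minAreaRect((b[:,:2]*1000).astype(np.float32)),np.median(b[:,2]))
s=sel(225,285,195,250,.0465,.0495);c=cv2.convexHull((s[:,:2]*1000).astype(np.float32)); print('shoulder',len(s),cv2.minEnclosingCircle(c))
E
```

```text
knob top 322 [0.5611551  0.19893671 0.21039087] 0.2119663677700322 ((563.05322265625, 197.8347930908203), 9.229702949523926)
hub 740 [0.64094632 0.21996057 0.17101947] 0.17222817378039024 ((640.110595703125, 216.82421875), 21.823143005371094)
disc 1383 ((574.7434692382812, 201.82666015625), 36.19085693359375)
box 7150 ((589.9347534179688, 218.50543212890625), (209.19862365722656, 150.46844482421875), 1.3299230337142944) 0.04216411735359252
shoulder 112 ((560.1680908203125, 218.160400390625), 29.72858238220215)
```

```bash
python3 -m pendant '[[0.5,[0.044,0,-0.022],[0,0,0]],[0.5,[0.044,0,-0.022],[0,0,0]],[0.5,[0.006,0.03,-0.004],[0,0,0]],[0.5,[0,0.03,0],[0,-0.14,0]],[0.5,[0,0.03,0],[0,-0.14,0]],[0.5,[0,0.03,0],[0,-0.14,0]],[0.5,[0,0,0],[0,-0.13,0]],[0.5,[0,0,0],[0,0,0]]]'
```

```text
clock: 3.55
ee_pos: [0.5675, 0.1897, 0.2776]
orientation: [[0.957, 0.007, -0.289], [0.289, -0.003, 0.957], [0.006, -1.0, -0.005]]
ft_force: [-1.0, 0.2, 0.5]
gripper_width: 0.0425
```

```bash
python3 -m pendant '[[0.5,[-0.002,0,0.009],[0,0,0]],[0.5,[0,0.032,0],[0,0,0]],[0.5,[0,0.032,0],[0,0,0]],[0.5,[0,0.03,0],[0,0,0]],[0.5,[0,0,0],[0,0,0]]]'
python3 - <<'E'
from h import *
p,T,X=wrist('w2')
E
```

```text
clock: 4.05
ee_pos: [0.5654, 0.2015, 0.1868]
orientation: [[0.962, 0.017, -0.272], [0.272, 0.001, 0.962], [0.016, -1.0, -0.004]]
ft_force: [-2.0, -1.0, -0.0]
gripper_width: 0.0427
```

View pics/w2.png

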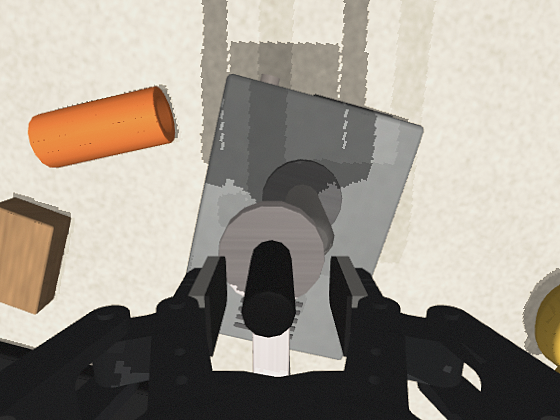

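```bash
python3 -m pendant '[[0.5,[0.001,0,-0.012],[0,-0.14,0]],[0.5,[0.001,0,-0.012],[0,-0.14,0]],[0.5,[0.001,0,-0.012],[0,-0.14,0]],[0.5,[0.001,0,-0.012],[0,-0.14,0]],[0.5,[0.001,0,-0.012],[0,-0.14,0]]]'
```

```text
clock: 4.6
ee_pos: [0.6068, 0.1584, 0.2059]
orientation: [[0.544, 0.035, -0.838], [0.838, 0.007, 0.545], [0.025, -0.999, -0.025]]
ft_force: [-1.8, 0.4, 0.0]
gripper_width: 0.0426
```

```bash
python3 -m pendant '[[0.5,[-0.011,0.018,0],[0,0,0]],[0.5,[-0.001,0.004,-0.012],[0,-0.14,0]],[0.5,[-0.001,0.004,-0.012],[0,-0.14,0]],[0.5,[-0.001,0.004,-0.012],[0,-0.14,0]]]'
```

```text
clock: 5.0
ee_pos: [0.6302, 0.1755, 0.1893]
orientation: [[0.246, 0.069, -0.967], [0.969, -0.053, 0.243], [-0.034, -0.996, -0.08]]
ft_force: [0.3, 1.3, 0.5]
gripper_width: 0.0429
```

```bash
python3 - <<'E'
from h import *
s=sensors.state();print(np.round(s['joints'],3),np.round(s['ee_pos'],3),np.round(s['ft_force'],1))
p,T,X=wrist('w3')
p=optics.read_camera('top');X=cloud(p);P=X[np.isfinite(X[...,0])]
E
```

```text
[ 0.23   0.258  1.449 -0.069  1.379 -2.653] [0.63  0.175 0.189] [0.3 1.3 0.5]
```

View pics/w3.png

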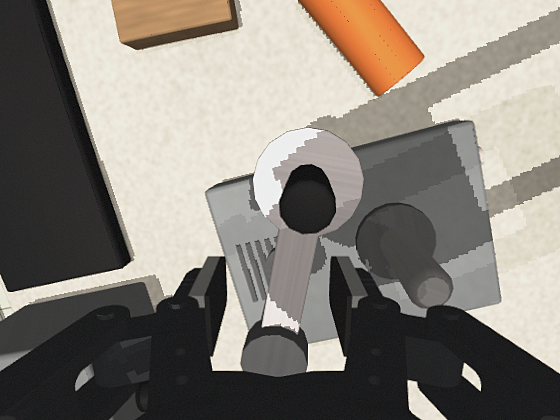

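```bash
python3 -m pendant '[[0.5,[0,-0.04,0],[0,0,0]],[0.5,[0,-0.04,0],[0,0,0]],[0.5,[0,-0.04,0],[0,0.14,0]],[1,[0,-0.03,0],[0,0.14,0]],[1,[0,-0.03,0],[0,0.14,0]],[1,[0,0,0],[0,0.14,0]],[1,[0,0,0],[0,0.14,0]],[1,[0,0,0],[0,0.14,0]],[1,[0,0,0],[0,0.14,0]],[1,[0,0,0],[0,0.14,0]],[1,[0,0,0],[0,0.14,0]],[1,[0,0,0],[0,0.14,0]]]'
python3 - <<'E'
from h import *
d=dict(np.load('w3.npz')); X=cloud(d,(d['pos'],d['rot']))
def sel(u0,u1,v0,v1,z0,z1):
    S=X[v0:v1,u0:u1].reshape(-1,3); return S[(S[:,2]>z0)&(S[:,2]<z1)]
for n,a in dict(knob=(275,340,160,240,.2,.225),hub=(240,308,322,370,.164,.18),shaft=(415,455,270,310,.128,.14)).items():
    k=sel(*a); print(n,len(k),np.median(k,0),cv2.minEnclosingCircle((k[:,:2]*1000).astype(np.float32)) if len(k) else '')
s=sensors.state();T=np.array(s['orientation']);print(T.T@(np.array([.475,-.21,.36])-s['ee_pos']))
w=T.T@(cv2.Rodrigues(np.zeros(3))[0]);
zd=np.array([.2,.98,0]);zd/=np.linalg.norm(zd);yd=np.array([0,0,-1.]);G=np.c_[np.cross(yd,zd),yd,zd];print(cv2.Rodrigues(T.T@G)[0].ravel())
E
```

```text
clock: 6.3
ee_pos: [0.6155, 0.1954, 0.4146]
orientation: [[0.984, 0.109, 0.141], [-0.137, -0.035, 0.99], [0.113, -0.993, -0.019]]
ft_force: [-0.0, 0.1, 0.2]
gripper_width: 0.0854
knob 2688 [0.61069185 0.14139777 0.21227324] ((610.9469604492188, 142.2713623046875), 8.908507347106934)
hub 2678 [0.64239152 0.21257375 0.17218254] ((644.0263061523438, 215.4125518798828), 16.724666595458984)
shaft 1272 [0.56043001 0.21612196 0.13591021] ((559.9176025390625, 217.99256896972656), 12.730033874511719)
[-0.0886861   0.05302676 -0.41998165]
[0.01599936 0.06135905 0.11408026]
```

```bash
python3 -m pendant '[[1,[-0.009,0.006,-0.045],[0,0.007,0.012]],[1,[-0.009,0.006,-0.045],[0,0.007,0.012]],[1,[-0.009,0.006,-0.045],[0,0.007,0.012]],[1,[-0.009,0.006,-0.045],[0,0.007,0.012]],[1,[-0.009,0.006,-0.045],[0,0.007,0.012]],[1,[-0.009,0.006,-0.045],[0,0.007,0.012]],[1,[-0.009,0.006,-0.045],[0,0.007,0.012]],[1,[-0.009,0.006,-0.045],[0,0.007,0.012]],[1,[-0.009,0.006,-0.045],[0,0.007,0.012]],[1,[-0.009,0.006,-0.045],[0,0,0]],[1,[0,0,0],[0,0,0]]]'
python3 - <<'E'
from h import *
p,T,X=wrist('w4')
for n in ['sleeve_long','sleeve_medium','sleeve_short','rack']:
    print(n,[(round(d['confidence'],2),(np.array(d['box'])*[560,420,560,420]).astype(int).tolist()) for d in optics.look_for(n,p)][:4])
E
```

```text
clock: 7.4
ee_pos: [0.4418, -0.2437, 0.3827]
orientation: [[0.973, 0.04, 0.227], [-0.226, -0.019, 0.974], [0.044, -0.999, -0.01]]
ft_force: [0.4, 0.1, 1.2]
gripper_width: 0.0852
sleeve_long [(0.87, [1, 101, 51, 167]), (0.8, [310, 224, 357, 270]), (0.8, [135, 130, 218, 197]), (0.72, [34, 18, 126, 93])]
sleeve_medium [(0.97, [380, 229, 425, 268])]
sleeve_short [(0.83, [245, 232, 280, 267])]
rack [(0.81, [225, 212, 434, 287])]
```

View pics/w4.png

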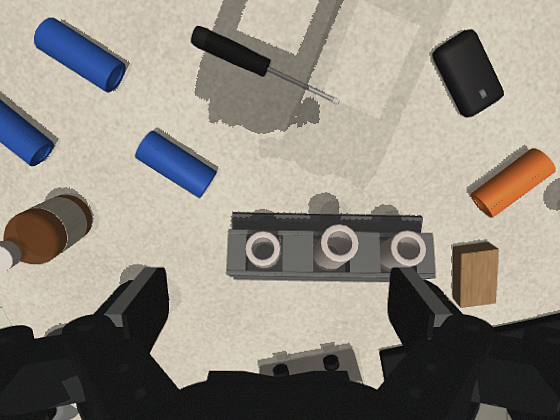

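```bash
cat > fit.py <<'E'
from h import *
from scipy.optimize import least_squares
def tubefit(P,c0,a0,L=.1):
    """P world points; c0 top centre, a0 axis (up). tube SDF, robust fit"""
    def res(x):
        a=a0+np.array([x[3],x[4],0]);a/=np.linalg.norm(a);d=P-(c0+x[:3]);h=d@a
        r=np.linalg.norm(d-h[:,None]*a,axis=1)
        qx=abs(r-.018)-.004; qy=abs(h+L/2)-L/2
        return np.hypot(np.maximum(qx,0),np.maximum(qy,0))+np.minimum(np.maximum(qx,qy),0)
    s=least_squares(res,np.zeros(5),loss='soft_l1',f_scale=.001)
    a=a0+np.array([s.x[3],s.x[4],0]);a/=np.linalg.norm(a)
    return c0+s.x[:3],a,np.median(abs(res(s.x)))
def long_sleeve(d,box):
    X=cloud(d,(d['pos'],d['rot'])); u0,v0,u1,v1=box
    S=X[v0:v1,u0:u1].reshape(-1,3); P=S[(S[:,2]>.088)&np.isfinite(S[:,0])]
    top=P[P[:,2]>P[:,2].max()-.025]; c0=top.mean(0)
    a0=np.array([-.5,.1,.86])
    return tubefit(P,c0,a0),len(P)
E
python3 - <<'E'
from fit import *
d=dict(np.load('w4.npz'))
(c,a,e),n=long_sleeve(d,(305,215,362,278)); print('long top',c,a,'lean deg',np.degrees(np.arccos(a[2])),'az',np.degrees(np.arctan2(a[1],a[0])),e,n,'foot',c-.1*a)
X=cloud(d,(d['pos'],d['rot']))
S=X[205:290,220:440].reshape(-1,3); S=S[(S[:,2]>.079)&(S[:,2]<.085)]
print('rack rear',cv2.minAreaRect((S[:,:2]*1000).astype(np.float32)))
for n,(u,v) in dict(s=(263,249),m=(408,248)).items():
    Q=X[v-22:v+22,u-22:u+22].reshape(-1,3);Q=Q[Q[:,2]>.088];print(n,len(Q),Q.mean(0),Q.max(0)[2])
R,t=d['rot'],d['pos']
E
```

```text
long top [ 0.54380892 -0.19744109  0.11906349] [-0.51876297  0.13312018  0.84449038] lean deg 32.38262509985229 az 165.6078248294112 0.00033537734393621066 1045 foot [ 0.59568522 -0.2107531   0.03461445]
rack rear ((577.6578369140625, -206.4194793701172), (269.4549865722656, 58.38372802734375), 75.79602813720703)
s 240 [ 0.55633671 -0.29308506  0.09204742] 0.09666901564739883
m 781 [ 0.57021176 -0.12433274  0.12154779] 0.3911455916692057
```

```bash
cat > go.py <<'E'
from h import *
def to(pos,ydir,zdir):
    y=np.array(ydir,float);y/=np.linalg.norm(y);z=np.array(zdir,float);z-=y*(y@z);z/=np.linalg.norm(z)
    G=np.c_[np.cross(y,z),y,z]; s=sensors.state();R=np.array(s['orientation'])
    print('t',s['clock'],'shift now',np.round(R.T@(np.array(pos)-s['ee_pos']),4),'shift after turn',np.round(G.T@(np.array(pos)-s['ee_pos']),4),'turn',np.round(cv2.Rodrigues(R.T@G)[0].ravel(),3),'F',np.round(s['ft_force'],1),'w',round(s['gripper_width'],4))
C=np.array([.5438,-.1974,.1191]);A=np.array([-.519,.133,.844]);RY=[.247,.969,0]
E
python3 -c "
from go import *
to(C+.06*A,-A,RY)"
```

```text
t 7.65 shift now [0.0459 0.2145 0.0641] shift after turn [-0.0689  0.2082  0.0642] turn [-0.002  0.031 -0.521] F [-0.2 -0.4  0.4] w 0.0855
```

```bash
python3 -m pendant '[[1,[0,0,0.02],[0,0.008,-0.13]],[1,[0,0,0.02],[0,0.008,-0.13]],[1,[0,0,0.02],[0,0.008,-0.13]],[1,[0,0,0],[0,0.008,-0.13]],[1,[0,0,0],[0,0,0]]]'; python3 -c "
from go import *
to(C+.06*A,-A,RY)"
```

```text
clock: 8.15
ee_pos: [0.4631, -0.1698, 0.3767]
orientation: [[0.816, 0.528, 0.236], [-0.204, -0.12, 0.972], [0.541, -0.841, 0.01]]
ft_force: [-0.6, -0.9, -1.3]
gripper_width: 0.0853
t 8.15 shift now [-0.0676  0.2025 -0.0094] shift after turn [-0.0663  0.2031 -0.0066] turn [-0.015  0.004  0.006] F [-0.6 -0.9 -1.3] w 0.0853
```

```bash
python3 -m pendant '[[1,[-0.016,0.045,-0.002],[-0.015,0,0]],[1,[-0.016,0.045,-0.002],[0,0,0]],[1,[-0.016,0.045,-0.002],[0,0,0]],[1,[-0.016,0.045,-0.002],[0,0,0]],[1,[0,0,0],[0,0,0]]]'; python3 -c "
from go import *
to(C+.06*A,-A,RY)
p,T,X=wrist('w5')"
```

```text
clock: 8.65
ee_pos: [0.5102, -0.1852, 0.1963]
orientation: [[0.817, 0.527, 0.234], [-0.193, -0.133, 0.972], [0.543, -0.84, -0.007]]
ft_force: [-0.9, 0.0, -1.2]
gripper_width: 0.0854
t 8.65 shift now [-0.0116  0.0242 -0.0034] shift after turn [-0.0113  0.0243 -0.0035] turn [-0.002  0.015  0.009] F [-0.9  0.  -1.2] w 0.0854
```

View pics/w5.png

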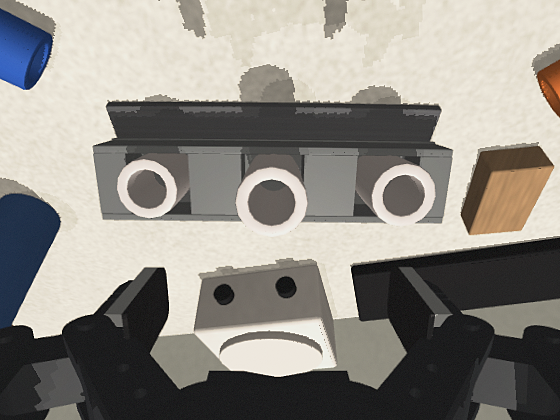

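The middle sleeve (271,200) stands midway between the open fingers, and the frame shows nothing in the way. I'll refine the fit from this nearer view.

```bash
python3 - <<'E'
from fit import *
import go
d=dict(np.load('w5.npz'))
(c,a,e),n=long_sleeve(d,(230,160,312,243)); print('top',c,a,np.degrees(np.arccos(a[2])),np.degrees(np.arctan2(a[1],a[0])),e,n)
go.to(c-.033*a,-a,go.RY)
E
```

```text
top [ 0.54347039 -0.19761602  0.11914337] [-0.51751239  0.12838246  0.84598988] 32.221851452516674 166.0675505358899 0.0003092139784878524 3456
t 8.7 shift now [-0.0173  0.12   -0.003 ] shift after turn [-0.0152  0.1203 -0.0037] turn [0.003 0.015 0.017] F [ 1.2 -0.4  1.1] w 0.0856
```

```bash
python3 -m pendant '[[1,[-0.016,0,-0.004],[0,0.015,0.016]],[1,[0,0.025,0],[0,0,0]],[1,[0,0.025,0],[0,0,0]],[1,[0,0.025,0],[0,0,0]],[1,[0,0.025,0],[0,0,0]],[1,[0,0.01,0],[0,0,0]],[1,[0,0,0],[0,0,0]]]'; cat >> go.py <<'E'
C=np.array([.5435,-.1976,.1191]);A=np.array([-.5175,.128,.846])
E
python3 -c "
from go import *
to(C-.033*A,-A,RY)"
```

```text
clock: 9.4
ee_pos: [0.5668, -0.2077, 0.1248]
orientation: [[0.809, 0.535, 0.245], [-0.201, -0.141, 0.969], [0.553, -0.833, -0.006]]
ft_force: [-0.6, -0.3, 0.7]
gripper_width: 0.0855
t 9.4 shift now [-0.0248  0.0239  0.0044] shift after turn [-0.0243  0.0245  0.0041] turn [0.008 0.005 0.024] F [-0.6 -0.3  0.7] w 0.0855
```

```bash
python3 -m pendant '[[1,[-0.025,0,0.004],[0.008,0.005,0.024]],[1,[-0.004,0.012,0],[0,0,0]],[1,[0,0,0],[0,0,0]]]'; python3 -c "
from go import *
to(C-.033*A,-A,RY)"
```

```text
clock: 9.7
ee_pos: [0.554, -0.2019, 0.1077]
orientation: [[0.816, 0.524, 0.245], [-0.207, -0.131, 0.969], [0.54, -0.841, 0.001]]
ft_force: [-0.3, -0.1, -0.0]
gripper_width: 0.0858
t 9.7 shift now [-0.0036  0.0174  0.0017] shift after turn [-0.0034  0.0174  0.0017] turn [0.002 0.001 0.009] F [-0.3 -0.1 -0. ] w 0.0858
```

```bash
python3 -m pendant '[[1,[-0.005,0.01,0.002],[0,0,0.01]],[1,[-0.003,0.009,0],[0,0,0]],[1,[0,0,0],[0,0,0]]]'; python3 -c "
from go import *
to(C-.033*A,-A,RY)"
```

```text
clock: 10.0
ee_pos: [0.5606, -0.2023, 0.0906]
orientation: [[0.818, 0.52, 0.245], [-0.207, -0.132, 0.969], [0.536, -0.844, -0.0]]
ft_force: [-0.1, 0.1, -0.4]
gripper_width: 0.0854
t 10.0 shift now [ 0.0002 -0.0006  0.0004] shift after turn [ 0.0002 -0.0006  0.0004] turn [0.003 0.002 0.004] F [-0.1  0.1 -0.4] w 0.0854
```

Aligned to within 1 mm. Next I close the gripper.

```bash
python3 -m pendant '[[0,[0,0,0],[0,0,0]],[0,[0,0,0],[0,0,0]],[0,[0,0,0],[0,0,0]],[0,[0,0,0],[0,0,0]],[0,[0,0,0],[0,0,0]],[0,[0,0,0],[0,0,0]]]'; python3 -c "
from go import *
to(C-.033*A,-A,RY)"
```

```text
clock: 10.6
ee_pos: [0.5608, -0.2021, 0.0908]
orientation: [[0.819, 0.519, 0.245], [-0.207, -0.131, 0.97], [0.536, -0.844, 0.0]]
ft_force: [-0.5, 0.2, -0.8]
gripper_width: 0.0436
t 10.6 shift now [ 0.     -0.0005  0.0002] shift after turn [ 0.     -0.0005  0.0002] turn [0.003 0.002 0.003] F [-0.5  0.2 -0.8] w 0.0436
```

```bash
python3 -m pendant '[[0,[0,-0.012,0],[0,0,0]],[0,[0,-0.012,0],[0,0,0]],[0,[0,0,0],[0,0,0]]]'; python3 -c "
from go import *
to(C-.033*A,-A,RY)"
```

```text
clock: 10.9
ee_pos: [0.5484, -0.1992, 0.1115]
orientation: [[0.818, 0.52, 0.246], [-0.207, -0.132, 0.969], [0.537, -0.844, -0.0]]
ft_force: [0.4, -1.2, -1.7]
gripper_width: 0.0433
t 10.9 shift now [-0.0004  0.0238  0.0005] shift after turn [-0.0003  0.0238  0.0004] turn [0.003 0.001 0.004] F [ 0.4 -1.2 -1.7] w 0.0433
```

```bash
python3 -m pendant '[[0,[0,-0.02,0],[0,0,0]],[0,[0,-0.03,0],[0,0,0]],[0,[0,-0.04,0],[0,0,0]],[0,[0,-0.045,0],[0,0,0]],[0,[0,-0.045,0],[0,0,0]],[0,[0,-0.045,0],[0,0,0]],[0,[0,0,0],[0,0,0]]]'; python3 -c "
from go import *
to([.48,.1,.35],[0,0,-1],[0,1,0])"
```

```text
clock: 11.6
ee_pos: [0.4257, -0.1671, 0.3015]
orientation: [[0.823, 0.513, 0.245], [-0.208, -0.128, 0.97], [0.529, -0.849, 0.001]]
ft_force: [1.2, -1.0, -1.4]
gripper_width: 0.0429
t 11.6 shift now [ 0.0147 -0.0477  0.2724] shift after turn [ 0.0543 -0.0485  0.2671] turn [ 0.068 -0.241  0.554] F [ 1.2 -1.  -1.4] w 0.0429
```

```bash
python3 -m pendant '[[0,[0,-0.01,0.03],[0,0,0.11]],[0,[0,-0.01,0.035],[0,0,0.11]],[0,[0,-0.01,0.035],[0,0,0.11]],[0,[0,-0.01,0.035],[0,0,0.11]],[0,[0,0,0.035],[0,0,0.10]],[0,[0,0,0.035],[0,0,0]],[0,[0,0,0],[0,0,0]]]'; python3 -c "
from go import *
to([.50,.21,.32],[0,0,-1],RY)"
```

```text
clock: 12.3
ee_pos: [0.4635, 0.0395, 0.327]
orientation: [[0.966, -0.015, 0.257], [-0.257, -0.002, 0.967], [-0.013, -1.0, -0.006]]
ft_force: [-0.2, 0.0, -2.8]
gripper_width: 0.0437
t 12.3 shift now [-0.0084  0.0061  0.1741] shift after turn [-0.0068  0.007   0.1742] turn [ 0.006 -0.01  -0.013] F [-0.2  0.  -2.8] w 0.0437
```

```bash
python3 -m pendant '[[0,[-0.002,0,0.043],[0.006,-0.01,-0.013]],[0,[-0.002,0,0.043],[0,0,0]],[0,[-0.002,0,0.043],[0,0,0]],[0,[0,0,0.043],[0,0,0]],[0,[0,0,0],[0,0,0]]]'; python3 - <<'E'
from go import *
p,T,X=wrist('w6')
E
```

```text
clock: 12.8
ee_pos: [0.5027, 0.213, 0.3157]
orientation: [[0.969, -0.01, 0.248], [-0.248, -0.003, 0.969], [-0.009, -1.0, -0.005]]
ft_force: [-0.3, -0.8, -2.6]
gripper_width: 0.0432
```

View pics/w6.png

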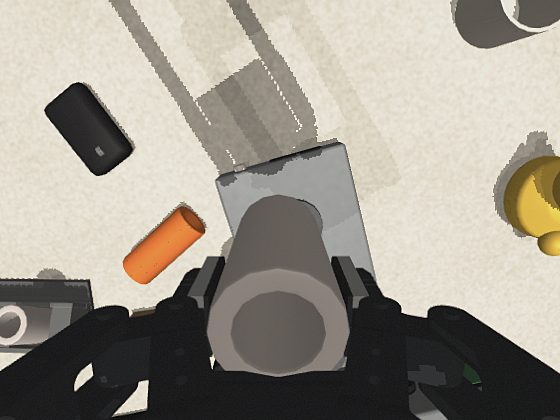

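The sleeve hangs upright in the jaws (rim centred at about 280,332). Now I'll fit it in the tool frame and combine that with the shaft position.

```bash
cat > held.py <<'E'
from fit import *
import go,sys
def held(d):
    R,t=d['rot'],d['pos']; X=cloud(d,(t,R))[190:380,200:356].reshape(-1,3)
    Q=(X-t)@R; m=(abs(Q[:,2])<.0205)&(Q[:,1]>-.045)&(Q[:,1]<.064)&(abs(Q[:,0])<.03)
    P=X[m]; c,a,e=tubefit(P,t+.033*(-R[:,1]),-R[:,1]); return c,a,e,m.sum()
if __name__=='__main__':
    d=dict(np.load(sys.argv[1]+'.npz')); c,a,e,n=held(d); R,t=d['rot'],d['pos']
    f=c-.1*a
    print('top in tool',R.T@(c-t),'axis in tool',R.T@a,'axis world',a,e,n,'foot',f)
    S=np.array([.560,.218,.048])
    # turn bringing axis upright (about foot), then foot error
    w=np.cross(a,[0,0,1]); print('turn(tool)',R.T@w)
    Rn=cv2.Rodrigues(w)[0]; fn=t+Rn@(f-t); print('then shift tool', (Rn@R).T@(S-fn),'world',S-fn)
E
python3 held.py w6; python3 -c "
from go import *
to([.56,.218,.28],[0,0,-1],RY)"
```

```text
top in tool [-0.00118183 -0.03374162  0.00025121] axis in tool [-2.83133116e-03 -9.99995806e-01 -6.09825589e-04] axis world [0.00692783 0.00274896 0.99997222] 0.0002816290340868638 18987 foot [0.50122729 0.21337276 0.24942146]
turn(tool) [ 4.37858544e-03 -8.71907108e-06 -6.03154565e-03]
then shift tool [0.05596772 0.20124513 0.01886706] world [ 0.05831373  0.00444512 -0.20141426]
t 12.85 shift now [0.0544 0.0349 0.0213] shift after turn [0.0541 0.0355 0.021 ] turn [ 0.007 -0.001 -0.009] F [-0.1 -0.5 -3. ] w 0.0433
```

```bash
python3 -m pendant '[[0,[0.028,0,0.009],[0.004,0,-0.006]],[0,[0.026,0,0.009],[0,0,0]],[0,[0.002,0.03,0],[0,0,0]],[0,[0,0.03,0],[0,0,0]],[0,[0,0.02,0],[0,0,0]],[0,[0,0,0],[0,0,0]]]'; python3 - <<'E'
from h import *
wrist('w7')
E
python3 held.py w7
```

```text
clock: 13.45
ee_pos: [0.5632, 0.2081, 0.2259]
orientation: [[0.968, -0.008, 0.25], [-0.25, -0.006, 0.968], [-0.006, -1.0, -0.008]]
ft_force: [-0.4, -0.9, -2.6]
gripper_width: 0.0434
top in tool [-0.00117417 -0.0337049   0.00025924] axis in tool [-2.63731339e-03 -9.99996520e-01 -6.13621996e-05] axis world [0.0052122  0.00642696 0.99996576] 0.00028678302663582775 19003 foot [0.56186113 0.20822343 0.1596559 ]
turn(tool) [ 7.52646958e-03 -1.96387213e-05 -3.43869783e-03]
then shift tool [-0.00418114  0.11166275  0.00850806] world [-0.00220664  0.00935052 -0.11165186]
```

```bash
python3 -m pendant '[[0,[-0.004,0,0.0085],[0.0075,0,-0.0035]],[0,[0,0,0],[0,0,0]],[0,[0,0.014,0],[0,0,0]],[0,[0,0,0],[0,0,0]]]'; python3 - <<'E'
from h import *
wrist('w8')
E
python3 held.py w8
```

```text
clock: 13.9
ee_pos: [0.564, 0.2179, 0.2175]
orientation: [[0.968, 0.006, 0.251], [-0.251, 0.003, 0.968], [0.005, -1.0, 0.005]]
ft_force: [-0.4, -0.2, -2.8]
gripper_width: 0.0429
top in tool [-0.00114137 -0.03371044  0.00028098] axis in tool [-2.43791908e-03 -9.99996961e-01 -3.67236316e-04] axis world [-0.00888546 -0.00311031  0.99995569] 0.00028038201813714025 18994 foot [0.56363201 0.21867353 0.15124446]
turn(tool) [-5.24126586e-03  9.90597653e-06  7.82012966e-03]
then shift tool [-0.00257652  0.10325529 -0.00117837] world [-0.003043   -0.00046735 -0.10324827]
```

```bash
python3 -m pendant '[[0,[-0.0025,0,-0.001],[-0.005,0,0.008]],[0,[0,0,0],[0,0,0]],[0,[0,0.007,0],[0,0,0]],[0,[0,0,0],[0,0,0]]]'; python3 - <<'E'
from h import *
wrist('w9')
E
python3 held.py w9
```

```text
clock: 14.35
ee_pos: [0.5624, 0.218, 0.213]
orientation: [[0.968, 0.001, 0.251], [-0.251, 0.001, 0.968], [0.001, -1.0, 0.002]]
ft_force: [-0.0, -0.2, -2.9]
gripper_width: 0.0431
top in tool [-0.00116083 -0.03370973  0.00026359] axis in tool [-2.60089051e-03 -9.99996461e-01 -5.59333903e-04] axis world [-0.00353075 -0.00122512  0.99999302] 0.00028328253876079915 19013 foot [0.56169596 0.21860308 0.14673212]
turn(tool) [-2.07113741e-03  3.64680169e-06  3.11086602e-03]
then shift tool [-0.00102759  0.09873789 -0.00081647] world [-0.00146191 -0.00052186 -0.09873441]
```

```bash
python3 -m pendant '[[0,[-0.0015,0.002,-0.001],[-0.002,0,0.003]],[0,[0,0.004,0],[0,0,0]],[0,[0,0.004,0],[0,0,0]],[0,[0,0,0],[0,0,0]]]'; python3 - <<'E'
from h import *
wrist('w10')
E
python3 held.py w10
```

```text
clock: 14.8
ee_pos: [0.5609, 0.2174, 0.2028]
orientation: [[0.968, -0.002, 0.251], [-0.251, 0.0, 0.968], [-0.002, -1.0, -0.0]]
ft_force: [0.4, -0.2, -2.1]
gripper_width: 0.043
top in tool [-0.00116847 -0.03370204  0.0002629 ] axis in tool [-2.61754934e-03 -9.99996411e-01 -5.71432592e-04] axis world [-7.68767333e-04 -2.28289807e-04  9.99999678e-01] 0.0002840989937153704 19015 foot [0.5599959  0.21793905 0.13654318]
turn(tool) [-4.13822012e-04  6.90668867e-07  6.86928172e-04]
then shift tool [0.00026599 0.08854332 0.00013806] world [ 5.50650162e-05  7.60851378e-05 -8.85437809e-02]
```

Aligned to 0.3 mm and under 1 mrad. I'll descend gently and watch the force.

```bash
python3 -m pendant '[[0,[0,0.005,0],[0,0,0]],[0,[0,0.005,0],[0,0,0]],[0,[0,0.005,0],[0,0,0]],[0,[0,0,0],[0,0,0]]]'; python3 - <<'E'
from h import *
wrist('w11')
E
python3 held.py w11
```

```text
clock: 15.25
ee_pos: [0.5611, 0.2174, 0.1868]
orientation: [[0.968, -0.001, 0.251], [-0.251, 0.0, 0.968], [-0.002, -1.0, 0.0]]
ft_force: [0.1, -0.2, -2.3]
gripper_width: 0.0431
top in tool [-0.0011745  -0.03369763  0.00027003] axis in tool [-2.75593025e-03 -9.99996169e-01 -2.57266338e-04] axis world [-1.24075815e-03  2.63065603e-05  9.99999230e-01] 0.00028705358965499736 19002 foot [0.56016321 0.2179332  0.12053728]
turn(tool) [-2.85801775e-04  4.76956287e-07  1.20767957e-03]
then shift tool [1.05232912e-04 7.25384254e-02 6.13313810e-05] world [-8.09461221e-05  6.50569772e-05 -7.25384533e-02]
```

The sleeve is 13 mm onto the shaft and no contact force shows.

```bash
for i in 1; do python3 -m pendant '[[0,[0,0.008,0],[0,0,0]],[0,[0,0.008,0],[0,0,0]],[0,[0,0.008,0],[0,0,0]],[0,[0,0,0],[0,0,0]]]'; done; python3 - <<'E'
from h import *
wrist('w12')
E
python3 held.py w12
```

```text
clock: 15.7
ee_pos: [0.5612, 0.2175, 0.1612]
orientation: [[0.968, -0.001, 0.251], [-0.251, 0.001, 0.968], [-0.001, -1.0, 0.0]]
ft_force: [0.2, 0.6, -2.5]
gripper_width: 0.0432
top in tool [-0.00116928 -0.03370216  0.00026538] axis in tool [-2.58623521e-03 -9.99996610e-01 -3.02185842e-04] axis world [-1.75284553e-03 -3.12410002e-04  9.99998415e-01] 0.0002831759309634349 19009 foot [0.56037055 0.21805764 0.09492567]
turn(tool) [-7.42089591e-04  1.43015152e-06  1.61844630e-03]
then shift tool [-1.15588911e-04  4.69275998e-02 -8.53608852e-05] world [-2.54347204e-04 -3.69237978e-05 -4.69271160e-02]
```

```bash
python3 -m pendant '[[0,[0,0.008,0],[-0.0007,0,0.0016]],[0,[0,0.008,0],[0,0,0]],[0,[0,0.008,0],[0,0,0]],[0,[0,0.008,0],[0,0,0]],[0,[0,0.008,0],[0,0,0]],[0,[0,0,0],[0,0,0]]]'; python3 - <<'E'
from h import *
wrist('w13')
E
python3 held.py w13
```

```text
clock: 16.35
ee_pos: [0.5615, 0.2176, 0.1183]
orientation: [[0.968, -0.002, 0.251], [-0.251, 0.001, 0.968], [-0.002, -1.0, 0.0]]
ft_force: [-0.8, 0.2, -2.9]
gripper_width: 0.0434
top in tool [-0.00115279 -0.03370783  0.00025427] axis in tool [-3.73010173e-03 -9.99992933e-01 -4.70369502e-04] axis world [-1.82558608e-03 -8.92286963e-05  9.99998330e-01] 0.0002936758577689637 19016 foot [0.56068218 0.21815058 0.05204468]
turn(tool) [-5.44236122e-04  1.20933633e-06  1.74485870e-03]
then shift tool [-0.00049185  0.00404821 -0.00027887] world [-0.00056116 -0.00014466 -0.00404621]
```

```bash
python3 -m pendant '[[0,[0,0.002,0],[0,0,0]],[0,[0,0.001,0],[0,0,0]],[0,[0,0,0],[0,0,0]]]'; python3 -m pendant '[[0,[0,0.001,0],[0,0,0]],[0,[0,0,0],[0,0,0]]]'
```

```text
clock: 16.7
ee_pos: [0.5626, 0.218, 0.117]
orientation: [[0.968, 0.001, 0.251], [-0.251, 0.001, 0.968], [0.0, -1.0, 0.001]]
ft_force: [-0.1, 0.5, -2.8]
gripper_width: 0.0432
clock: 16.9
ee_pos: [0.5629, 0.218, 0.1168]
orientation: [[0.968, 0.001, 0.251], [-0.251, 0.001, 0.968], [0.001, -1.0, 0.002]]
ft_force: [-0.4, -0.3, -3.5]
gripper_width: 0.0432
```

```bash
python3 -m pendant '[[0,[-0.0015,0.003,0],[0,0,0.001]],[0,[0,0.002,0],[0,0,0]]]'; python3 -m pendant '[[0,[0,0.003,0],[0,0,0]]]'
```

```text
clock: 17.1
ee_pos: [0.563, 0.2181, 0.1166]
orientation: [[0.968, 0.004, 0.251], [-0.251, 0.001, 0.968], [0.004, -1.0, 0.002]]
ft_force: [-12.1, -2.0, 13.9]
gripper_width: 0.0436
clock: 17.2
ee_pos: [0.563, 0.2182, 0.1165]
orientation: [[0.968, 0.005, 0.251], [-0.251, 0.001, 0.968], [0.004, -1.0, 0.002]]
ft_force: [-16.5, -3.4, 25.2]
gripper_width: 0.043
```

```bash
python3 -m pendant '[[0,[-0.001,-0.001,0],[0,0,0]],[0,[0,0,0],[0,0,0]]]'; python3 - <<'E'
from h import *
wrist('w14')
E
python3 held.py w14
```

```text
clock: 17.4
ee_pos: [0.5624, 0.2186, 0.1189]
orientation: [[0.968, 0.006, 0.25], [-0.25, 0.001, 0.968], [0.005, -1.0, 0.003]]
ft_force: [0.4, 0.1, -1.8]
gripper_width: 0.0427
top in tool [-0.00111889 -0.03371861  0.00033067] axis in tool [-2.69464521e-03 -9.99996096e-01  7.39877805e-04] axis world [-8.38465151e-03 -1.07695835e-04  9.99964842e-01] 0.000293579824278703 19023 foot [0.56202262 0.21911988 0.05257446]
turn(tool) [-2.20443460e-03  1.19261109e-05  8.09038350e-03]
then shift tool [-0.00112905  0.00458176 -0.00144809] world [-0.00146688 -0.00111274 -0.00457977]
```

```bash
python3 -m pendant '[[0,[-0.0015,0,-0.001],[-0.002,0,0.008]],[0,[0,0,0],[0,0,0]],[0,[0,0.003,0],[0,0,0]],[0,[0,0.001,0],[0,0,0]]]'; python3 - <<'E'
from h import *
wrist('w15')
E
python3 held.py w15; python3 -c "
from go import *
print(np.round(sensors.state()['ft_force'],1))"
```

```text
clock: 17.85
ee_pos: [0.5617, 0.2181, 0.1167]
orientation: [[0.968, -0.001, 0.251], [-0.251, 0.002, 0.968], [-0.001, -1.0, 0.002]]
ft_force: [-4.3, -2.4, 5.5]
gripper_width: 0.0432
top in tool [-0.00105596 -0.03376225  0.00028934] axis in tool [-3.21969260e-04 -9.99999616e-01  8.15473959e-04] axis world [ 6.86288542e-04 -1.11262545e-03  9.99999146e-01] 0.00029392924402707726 19074 foot [0.56072181 0.21867774 0.05049733]
turn(tool) [-9.05231439e-04 -4.77636672e-07 -9.43124150e-04]
then shift tool [-0.00059068  0.00249561 -0.00077902] world [-0.00076727 -0.00060404 -0.00249605]
[-3.5 -0.5  7.5]
```

The sleeve bottoms out at TCP z 0.1167 with upward force, and its foot reads 50.5 mm. The depth reads about 2.2 mm high everywhere, so that is about 48 mm, which is home. Now I release and lift.

```bash
python3 -m pendant '[[0.85,[0,0,0],[0,0,0]],[0.85,[0,0,0],[0,0,0]],[0.85,[0,0,0],[0,0,0]],[0.85,[0,0,0],[0,0,0]],[0.85,[0,-0.02,0],[0,0,0]],[0.85,[0,-0.04,0],[0,0,0]],[0.85,[0,-0.04,0],[0,0,0]],[0.5,[0,-0.04,0],[0,0,0]],[0.2,[-0.04,0,0],[0,0,0]],[0,[-0.04,0,0],[0,0,0]],[0,[0,0,0],[0,0,0]]]'; python3 - <<'E'
from h import *
wrist('w16')
E
```

```text
clock: 19.0
ee_pos: [0.4828, 0.238, 0.2608]
orientation: [[0.968, -0.003, 0.253], [-0.253, 0.003, 0.968], [-0.003, -1.0, 0.002]]
ft_force: [1.4, -0.8, 0.4]
gripper_width: 0.0147
```

View pics/w16.png

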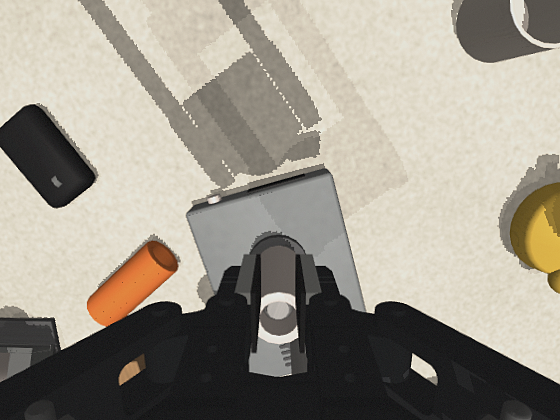

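Sleeve is on the shaft and upright, rim at (280,315). Next I straddle the knob again and swing the keeper back.

```bash
python3 -m pendant '[[0.4,[0.037,-0.012,-0.015],[0,0,0]],[0.4,[0.037,-0.012,-0.015],[0,0,0]],[0.4,[0.037,-0.012,-0.015],[0,0,0]],[0.4,[0.037,0,-0.015],[0,0,0]],[0.4,[0,0,0],[0,-0.14,0]],[0.4,[0,0,0],[0,-0.14,0]],[0.4,[0,0,0],[0,-0.14,0]],[0.4,[0,0,0],[0,-0.14,0]],[0.4,[0,0,0],[0,-0.14,0]],[0.4,[0,0,0],[0,-0.14,0]],[0.4,[0,0,0],[0,-0.14,0]],[0.4,[0,0,0],[0,-0.14,0]]]'; cat >> go.py <<'E'
PV=np.array([.645,.219])
def arc(th,z,off=0,out=0):
    """tool pose straddling knob at keeper angle th; off = lead toward closing, out = radial"""
    u=np.array([-np.cos(th),-np.sin(th)]); t=np.array([-np.sin(th),np.cos(th)])
    p=PV+(.085+out)*u+off*t; to([*p,z],[0,0,-1],[*t,0])
def knob(p,T,X):
    S=X.reshape(-1,3); k=S[(S[:,2]>.203)&(S[:,2]<.216)&(np.hypot(S[:,0]-PV[0],S[:,1]-PV[1])<.11)&(np.hypot(S[:,0]-PV[0],S[:,1]-PV[1])>.06)]
    return k
E
python3 - <<'E'
from go import *
print(sensors.state()['joints'])
arc(1.15,.20)
p,T,X=wrist('w17');k=knob(p,T,X);print(len(k),np.median(k,0) if len(k) else '')
d=dict(np.load('w16.npz'));X=cloud(d,(d['pos'],d['rot']))[285:345,240:320].reshape(-1,3);r=X[(X[:,2]>.14)&(X[:,2]<.156)]
print('rim',len(r),np.median(r[:,2]),r[:,:2].min(0),r[:,:2].max(0))
E
```

```text
clock: 20.25
ee_pos: [0.6243, 0.1311, 0.2885]
orientation: [[0.62, -0.007, -0.785], [0.785, -0.002, 0.62], [-0.006, -1.0, 0.005]]
ft_force: [-0.1, -0.4, 0.4]
gripper_width: 0.0344
[ 1.27061539e-01  2.26711330e-01  1.30236557e+00 -7.29761015e-04
  1.61984164e+00 -2.34602326e+00]
t 20.25 shift now [-0.0001  0.0886  0.017 ] shift after turn [0.0037 0.0885 0.017 ] turn [-0.005 -0.248 -0.005] F [-0.1 -0.4  0.4] w 0.0344
748 [0.61067765 0.1409364  0.21219589]
rim 1248 0.14978130082537383 [0.53855946 0.20045844] [0.58148039 0.23461598]
```

```bash
python3 -m pendant '[[0.4,[0,0,0.017],[0,-0.1,0]],[0.4,[0,0.02,0],[0,0,0]],[0.4,[0,0.02,0],[0,0,0]],[0.4,[0,0,0],[0,0,0]]]'; python3 -c "
from go import *
arc(1.15,.187)"
```

```text
clock: 20.7
ee_pos: [0.6126, 0.1398, 0.2461]
orientation: [[0.537, -0.007, -0.843], [0.843, -0.002, 0.537], [-0.006, -1.0, 0.005]]
ft_force: [-0.2, -0.7, -0.6]
gripper_width: 0.0338
t 20.7 shift now [0.0004 0.0591 0.0025] shift after turn [0.0005 0.0591 0.0028] turn [-0.005 -0.147 -0.005] F [-0.2 -0.7 -0.6] w 0.0338
```

```bash
python3 -m pendant '[[0.4,[0,0.02,0.0025],[0,0,0]],[0.4,[0,0.02,0],[0,0,0]],[0.4,[0,0.019,0],[0,0,0]],[0.4,[0,0,0],[0,0,0]]]'; python3 -c "
from go import *
arc(1.15,.187)"
```

```text
clock: 21.1
ee_pos: [0.6127, 0.1399, 0.188]
orientation: [[0.546, -0.004, -0.838], [0.838, -0.003, 0.546], [-0.005, -1.0, 0.002]]
ft_force: [-1.1, 0.1, -0.3]
gripper_width: 0.0343
t 21.1 shift now [-0.      0.001   0.0029] shift after turn [0.0004 0.001  0.0028] turn [-0.003 -0.157 -0.004] F [-1.1  0.1 -0.3] w 0.0343
```

```bash
python3 -m pendant '[[0.4,[0.001,0,0.012],[0,0,0]],[0.4,[0.001,0,0.012],[0,0.13,0]],[0.4,[0.001,0,0.012],[0,0.13,0]]]'; cat >> go.py <<'E'
def cur():
    p=np.array(sensors.state()['ee_pos'])[:2]-PV; th=np.arctan2(-p[1],-p[0]); print('th',th,'r',np.hypot(*p)); arc(th,.187)
E
python3 -c "
from go import *
cur()"
```

```text
clock: 21.4
ee_pos: [0.5864, 0.1629, 0.1919]
orientation: [[0.751, -0.001, -0.661], [0.661, -0.003, 0.751], [-0.003, -1.0, -0.001]]
ft_force: [0.3, -1.2, -1.3]
gripper_width: 0.0342
th 0.7635154067529778 r 0.08112273290748144
t 21.4 shift now [-0.0039  0.0049 -0.0002] shift after turn [-0.0039  0.0049 -0.    ] turn [ 0.001 -0.042 -0.003] F [ 0.3 -1.2 -1.3] w 0.0342
```

```bash
python3 -m pendant '[[0.4,[-0.003,0.005,0.012],[0,0.1,0]],[0.4,[0,0.001,0.012],[0,0.14,0]],[0.4,[0,0.001,0.012],[0,0.14,0]]]';python3 -c "
from go import *
cur()"
```

```text
clock: 21.7
ee_pos: [0.5644, 0.1925, 0.1913]
orientation: [[0.948, 0.007, -0.317], [0.317, -0.001, 0.948], [0.006, -1.0, -0.004]]
ft_force: [0.3, -0.7, -0.4]
gripper_width: 0.034
th 0.3177513041105291 r 0.08488960140105525
t 21.7 shift now [-0.0001  0.0043  0.    ] shift after turn [-0.0001  0.0043  0.    ] turn [0.004 0.005 0.006] F [ 0.3 -0.7 -0.4] w 0.034
```

```bash
python3 -m pendant '[[0.4,[0,0.005,0.012],[0,0.14,0]],[0.4,[0,0.001,0.012],[0,0.14,0]],[0.4,[0,0,0.006],[0,0,0]],[0.4,[0,0,0.004],[0,0,0]]]';python3 -c "
from go import *
cur()
p,T,X=wrist('w18');k=knob(p,T,X);k=np.median(k,0);print(k,np.arctan2(PV[1]-k[1],PV[0]-k[0]))"
```

```text
clock: 22.1
ee_pos: [0.5584, 0.2268, 0.1919]
orientation: [[0.999, 0.014, -0.03], [0.03, -0.004, 1.0], [0.014, -1.0, -0.005]]
ft_force: [2.5, -24.9, -7.1]
gripper_width: 0.0344
th -0.08965991107651829 r 0.08697082862128297
t 22.1 shift now [ 0.0019  0.0049 -0.0002] shift after turn [ 0.002   0.0049 -0.    ] turn [0.004 0.119 0.014] F [  2.5 -24.9  -7.1] w 0.0344
[0.55478157 0.21891618 0.21169814] 0.0009290825404393738
```

The keeper is at its stop: 25 N reaction, knob angle about 0. I back off to centre, then lift away.

```bash
python3 -m pendant '[[0.4,[0,0,-0.008],[0,0,0]],[0.6,[0,0,0],[0,0,0]],[0.6,[0,-0.02,0],[0,0,0]],[0.6,[0,-0.04,0],[0,0,0]],[0.6,[0,-0.05,0],[0,0,0]],[0.8,[0,-0.05,0],[0,0,0]],[1,[-0.04,-0.02,0],[0,0,0]],[1,[-0.04,0,0],[0,0,0]],[1,[0,0,0],[0,0,0]]]'; python3 - <<'E'
from go import *
p,T,X=wrist('w19');k=knob(p,T,X);k=np.median(k,0);print('knob',k,np.arctan2(PV[1]-k[1],PV[0]-k[0]))
q=optics.read_camera('top'); Y=cloud(q);P=Y[np.isfinite(Y[...,0])]
d=dict(np.load('top0.npz')); 
D=np.abs(q['img'].astype(int)-d['img']).max(-1)[130:285,85:445]
cv2.imwrite('pics/end.png',np.hstack([cv2.resize(p['img'],(560,420)),]))
cv2.imwrite('pics/top1.png',np.vstack([cv2.resize(q['img'][125:285,85:445],None,fx=1.8,fy=1.8)]))
a=np.full((420,800,3),255,np.uint8);a[:300,:400]=cv2.resize(p['img'],(400,300));a[:178,400:]=cv2.resize(q['img'][125:285,85:445],(400,178));a[180:358,400:]=cv2.resize(d['img'][125:285,85:445],(400,178));cv2.imwrite('pics/fin.png',a)
E
```

```text
clock: 23.05
ee_pos: [0.4744, 0.2158, 0.3812]
orientation: [[0.999, 0.014, -0.051], [0.051, -0.001, 0.999], [0.014, -1.0, -0.002]]
ft_force: [0.4, 1.5, 0.0]
gripper_width: 0.0856
knob [0.5585539  0.21813264 0.21222016] 0.01003316848250683
```

View pics/fin.png

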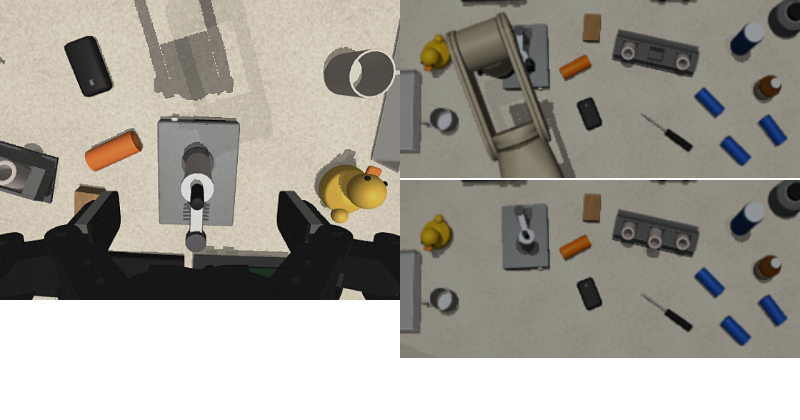

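The keeper lies in line over the sleeve. The middle pocket is empty, the two shorter sleeves are still in theirs, and the bystanders match the first picture. The arm is clear of everything, so I hand in.

```bash
python3 -c "
from workcell import order
print(order.job_done())"
```

```text
the job is handed in; nothing more can be done
None
```

The long sleeve is on the drive's shaft, seated on the shoulder with the keeper swung back over it, and I handed the job in at about 23 s. No verdict came back.

**What I did**
- I swung the keeper to about 1.15 rad. It had started at about 0.27 rad, not at its stop.
- I took the long sleeve from the middle pocket and slid it down the shaft, holding it until it bottomed out on the shoulder.
- I let go, swung the keeper back to its stop and moved the arm away.

**Last checks**
- **Seating:** just before release the sleeve's foot read 50.5 mm, and after release its rim read 149.8 mm. The depth camera reads about 2.2 mm high on the knob, hub and drive box, so the foot is at about 48 mm, which is home. Before release it was about 1 mm off the shaft axis and about 1 mrad from upright.
- **Keeper:** about 0.01 rad from its stop.
- **Everything else:** the two shorter sleeves and the bystanders look unmoved in the last top picture. I compared that by eye only, and the arm hides part of the drive in it. The arm touches nothing.

**What did not go smoothly**
- While I swung the keeper open, the last joint reached its range limit and the gripper slid off the knob. The keeper was already well clear by then.
- Forces peaked at about 30 N when seating the sleeve and 25 N at the keeper's stop, well under the limits.

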